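# Lengthen the red-button board rack by one hole

### The arm

A 6-joint arm with a two-finger parallel gripper is mounted at the origin on the work surface; the furniture and walls round the work are solid. World frame = base frame: x ahead of the robot, y to its left, z up, the work surface at z = 0. Lengths are in m, angles in rad, forces in N, time in s.
With the tool pointing down it reaches from about 0.375 to 0.975 m from the base axis. Payload 3.8 kg.
Tool frame: the origin (TCP) lies on the centre line of the jaws, within the pads' length; the fingertips stand 14 mm ahead of it and the grasp point (between the pads) lies 5 mm behind it; z points along the fingers, y is the line along which they close (so a half turn about z gives the same grasp; the last joint's range is limited). The gripper opens to 85 mm and grips with 20 to 120 N. Pads are 22 mm wide; open, the fingers measure 114 mm over their backs; the gripper's body (76 mm by 85 mm) begins 54 mm behind the grasp point. The pads swing forward as they close: fully open they stand 13 mm farther back than shut.
Start: joints at [-1.227, 0.264, 1.604, -0, 1.274, -0.037], TCP at [0.251, -0.627, 0.245] pointing down, gripper open.
Joint ranges: [-2.63, 2.63], [-0.94, 2.18], [0.31, 2.57], [-1.31, 4.45], [0, 2.66], [-2.55, 2.55]. Speed limits (rad/s): [2.57, 2.57, 3.14, 3.14, 3.14, 3.14].

### API

Orientations are given as a rotation vector (axis times angle).
In Python, from workcell import bot, eyes, spot_in gives the robot as it stands.
- The arm moves only by the tool carry_out, never from a script. Its argument "series" is text: rows parted by semicolons, each of 4 numbers parted by spaces: the shift along the world's x, y, z in m, then the turn about the world's z in degrees. In form: tx ty tz roll; .... A call has 1 to 20 rows; each row shifts and turns the commanded pose from where the row before left it; what a row does not reach is not made up. A row lasts 1/8 s, in which the tool goes at most 62.5 mm and 10.7 degrees, less where a joint would pass 70% of its speed; a pose out of reach is approached as far as the arm can. A call is refused whole if a number of a shift passes 0.0625 or a number of a turn 10.7, either way. A call with a gripper value outside its range is refused whole. "jaw" is the gripper command: -1 is shut, 1 is fully open, values between are in proportion, set as the call begins (left out, the last holds). The fingers move at their own pace and stop on an object; "grip_force" is the grip in N (left out, the last holds). Time passes only in rows, so rows that do not move let the fingers close. It gives the time, the measured TCP pose, the force, the opening and the grip force at its end, in the units of the state.
- bot.read_state(): the state, without advancing time (a new reading comes with each control period).
- eyes.read_camera(name): name is "side" or "top"; returns (picture, depth): 420x560x3 uint8, blue, green, red; 420x560 float32, m along the optical axis (not along the pixel's ray), 0 where there is no reading.
- eyes.get_calibration(name): a dict with "K" (3x3 intrinsics, pixels), "distortion" ([k1, k2, p1, p2, k3] as OpenCV has them; the pictures are not rectified), "position" and "rotation" of the camera in the world. Camera axes: x right, y down, z forward; pixel columns grow to the right and rows downward; lengths in m; the calibration is good to about 2 mm. A picture is of the moment at which its call begins. get_calibration takes no time and is no camera call.
- bot.finish_job(): hands the job in; it is judged then, once.
Trained networks look in the newest picture that a camera, given by its name, has taken for a name from the list of things; names that differ only in an ending like _2 or _b are one class to them, and where a whole thing is asked for, a point or a joint stands for the part that bears it (a point fixed in the world has none). Each returns a list of dicts, best first, with "score" (0 to 1); they miss things now and then, are a little off and sometimes report something else, mostly with a low value. They report only what shows in the picture. A call takes as long as a camera call.
- spot_in(camera, target): "rect" ([centre column, centre row, width, height] in pixels, round what is visible of it).
The state is a dict: "time": time; "q": joint angles; "joint_vel": joint speeds; "joint_torque": joint torques, N m; "tool_pos": TCP position; "tcp_rot": TCP orientation; "wrist_force": force on the tool from outside, world axes, zero at the start; "torque": the same for the moment, N m; "width": opening from 0.0 (shut) to 1.0 (fully open); "grip_force": force on a finger pad.
Only numpy, scipy, OpenCV 4.12 (cv2) and the standard library are available. Lean on these libraries where they do the work, as an engineer would, in place of code of your own. Each camera call takes 0.05 s, during which the arm holds its last target. There are 200 camera calls.

### The job

The two extending board racks are each locked by a spring button. Lengthen the one with the red button by one hole: press its red button in flush, pull the aluminium tube out, and stop where the button pops up into the next hole so that the rack is locked again. Leave the blue one as it is.

Things in the scene. Friction and masses are not known exactly. Their poses are not given: they have to be found in the camera images.
- red_rack: Extending board rack with red button and red end cap, stuck down firmly. Origin on the worktop straight below the button; z up; x runs along the rack from its black foot (x = -155 mm) to the red cap (x = +76 mm): the way the tube pulls out, away from the robot within about 20 degrees. A wire hoop 96 mm wide, 105 mm high stands at the foot and at the cap.
- red_grip (a point): The point on the tube's level axis beside the red button, 55 mm above the worktop; axes as red_rack; it does not move. The pin (14 mm across, bevelled tip) points along -y from here, its tip 22 mm off, 7 mm proud of the tube; tube and button together are 37 mm wide. Pads that squeeze the tube's two sides here press the button flush (about 5 N). The pin does not travel with the tube.
- red_tube (a joint): How far the red rack's square aluminium tube (30 mm wide and high, 40 to 70 mm above the worktop) is pulled out along +x, in m: 0 in its present hole, 0.045 in the next, 0.090 in the last; 1.5 mm of play. Its 17 mm holes are in its -y side. With the button flush, a pull of about 10 N tucks the pin under the wall, where it stays until the next hole comes over it and it pops out.
- red_button (a joint): How far the red button pin is pressed in, in m: 0 standing proud (locked in a hole), 0.007 flush with the aluminium, about 0.010 when tucked inside the tube between holes. It springs back.
- blue_rack: The same rack with a blue button and a blue end cap; origin and axes as for the red one. It stands beside the red one, on its left or right, with at least 0.22 m between the two buttons.
- blue_tube (a joint): How far the blue rack's tube is pulled out, in m; 0 at the start, and to be left so.

How it is judged:
By the outcome, as a careful person would: the job done as asked, in the order asked, and still so for the second after the job is handed in, with the robot touching nothing.
It also fails if it takes over 32 s, if anything falls off the work surface, if the arm or the gripper's body presses on something with over 40 N, if the wrist force passes 120 N, or if a joint passes its speed limit or range.

## Working session

There is one attempt and no reset: what is moved stays moved. The work goes in short steps, Python scripts to look and compute and a tool call to move; the robot and the scene stay as the last step left them, time stands still between calls to the robot, and variables do not carry over. Pictures are saved under pics/ and viewed, at most 10 in all, crops included, and the job is handed in when it is done.

Besides the shell and the picture viewer there is one more tool, called after "Request:" in YAML: its name, and indented under it one key for each argument. carry_out: Moves the arm, as the interface text tells. Its arguments: {"type":"object","properties":{"series":{"type":"string"},"jaw":{"type":"number"},"grip_force":{"type":"number"}},"required":["series"]}

```bash
mkdir -p pics; python3 - <<'E'
from workcell import bot, eyes, spot_in
import cv2,numpy as np
for n in ("top","side"):
    p,d=eyes.read_camera(n); cv2.imwrite(f"pics/{n}1.png",p); np.save(f"pics/{n}1.npy",d)
    c=eyes.get_calibration(n); print(n,c)
    for t in("red_rack","red_button","red_tube","blue_rack"): print(t,[(x['score'],x['rect']) for x in spot_in(n,t)[:2]])
print(bot.read_state())
E
```

```text
top {'K': array([[463.80530589,   0.        , 285.24971547],
       [  0.        , 463.80530589, 207.66885341],
       [  0.        ,   0.        ,   1.        ]]), 'distortion': array([-0.11467793,  0.        ,  0.        ,  0.        ,  0.        ]), 'position': array([0.39933658, 0.01645595, 0.92509783]), 'rotation': array([-2.18147107,  2.19077583, -0.16151344])}
red_rack [(0.69, [176.4, 243.2, 90.7, 143.7])]
red_button []
red_tube [(0.55, [191.1, 222.4, 64.2, 113.2]), (0.35, [176.2, 239.8, 92.3, 143.5])]
blue_rack [(0.73, [344.9, 215.7, 86.5, 147.2])]
side {'K': array([[387.59143323,   0.        , 285.50626605],
       [  0.        , 387.59143323, 215.68255556],
       [  0.        ,   0.        ,   1.        ]]), 'distortion': array([-0.00966298,  0.        ,  0.        ,  0.        ,  0.        ]), 'position': array([0.53367674, 0.68111693, 0.57070705]), 'rotation': array([-0.03017706, -2.79903551,  1.4202946 ])}
red_rack [(0.67, [340.3, 289.1, 147.6, 99.6])]
red_button []
red_tube [(0.85, [322.7, 275.1, 116.2, 74.4])]
blue_rack [(0.84, [302.3, 193.0, 108.8, 66.4]), (0.67, [339.2, 290.2, 143.7, 97.5])]
{'time': 0.5, 'q': array([-1.22690636e+00,  2.63884662e-01,  1.60404559e+00,  2.71444595e-05,
        1.27370884e+00, -3.69388327e-02]), 'joint_vel': array([ 0.00034462, -0.00021786, -0.0018734 ,  0.00029111, -0.00037985,
        0.00084286]), 'joint_torque': array([ 3.94802510e-05, -5.14404273e+01, -3.67236829e+01, -2.94790470e-05,
        2.59649685e-03, -4.95854621e-06]), 'tool_pos': array([ 0.25086249, -0.62661945,  0.24526541]), 'tcp_rot': array([-3.08476456e+00, -5.94574420e-01, -2.91397137e-05]), 'wrist_force': array([-0.33646655, -0.61004542, -0.28761444]), 'torque': array([ 0.00355844,  0.00423682, -0.027693  ]), 'grip_force': 0.0, 'width': 0.9979807045097407}
```

View pics/top1.png

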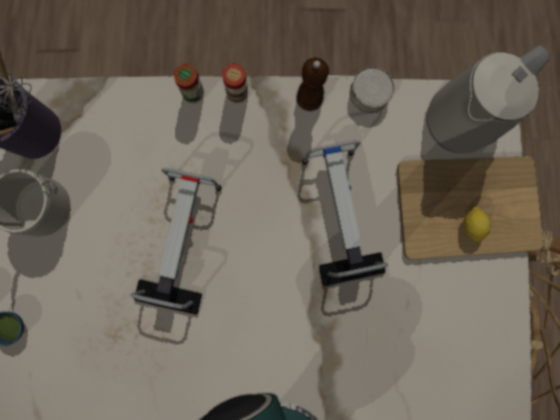

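View pics/side1.png

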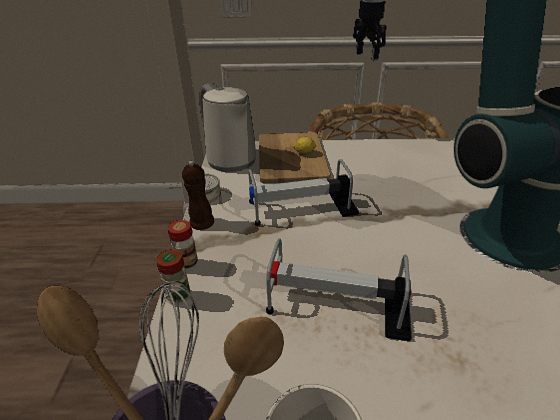

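The top view shows the red rack at left: cap near (190,180), red pin near (191,220), foot near (167,297). The blue rack is at right. The side view agrees, with the red rack nearest that camera. Next I'll fit the tube from depth.

```bash
cat > h.py <<'E'
import cv2,numpy as np
from workcell import eyes
from scipy.spatial.transform import Rotation as R
def cloud(n,d):
    c=eyes.get_calibration(n); h,w=d.shape
    uv=np.stack(np.meshgrid(np.arange(w),np.arange(h)),-1).reshape(-1,1,2).astype(float)
    r=cv2.undistortPoints(uv,c["K"],c["distortion"]).reshape(h,w,2)
    P=np.dstack([r,np.ones((h,w))])*d[...,None]
    return P@R.from_rotvec(c["rotation"]).as_matrix().T+c["position"]
E
python3 - <<'E'
from h import *
for n,box in(("top",(130,225,160,315)),("side",(240,425,230,345))):
    p=cv2.imread(f"pics/{n}1.png").astype(int); d=np.load(f"pics/{n}1.npy"); X=cloud(n,d)
    m=np.zeros(d.shape,bool); m[box[2]:box[3],box[0]:box[1]]=1; m&=d>0
    red=m&(p[...,2]>1.8*p[...,1])&(p[...,2]>70)
    k,l,s,c=cv2.connectedComponentsWithStats(red.astype(np.uint8))
    for i in range(1,k):
        if s[i,4]>3: q=X[l==i]; print(n,"red",c[i],s[i,4],np.median(q,0).round(4),q.min(0).round(4),q.max(0).round(4))
    t=m&(X[...,2]>.062)&(X[...,2]<.078)&(p.min(-1)>90)
    q=X[t]; print(len(q),"z",np.percentile(q[:,2],[10,50,90]).round(4))
    ln=cv2.fitLine(q[:,:2].astype(np.float32),cv2.DIST_HUBER,0,.01,.01).ravel()
    if ln[0]<0: ln[:2]*=-1
    a=ln[:2]; nrm=np.array([-a[1],a[0]]); 
    s=(q[:,:2]-ln[2:])@a; w=(q[:,:2]-ln[2:])@nrm
    print(n,ln,np.degrees(np.arctan2(a[1],a[0])),"along",np.percentile(s,[1,99]),"across",np.percentile(w,[2,98]))
E
python3 -c "
import cv2
p=cv2.imread('pics/top1.png')[160:320,120:240];cv2.imwrite('pics/c1.png',cv2.resize(p,None,fx=3.7,fy=3.7,interpolation=2))"
```

```text
top red [190.14035088 178.26315789] 57 [0.5458 0.1575 0.0721] [0.5407 0.1426 0.0669] [0.5514 0.1727 0.0756]
top red [190.61111111 218.88888889] 18 [0.4705 0.1573 0.0601] [4.668e-01 1.544e-01 2.000e-04] [0.4795 0.1641 0.0662]
1595 z [0.0682 0.0701 0.0721]
top [ 0.9764918  -0.21555461  0.45199192  0.18004978] -12.448066 along [-0.08769147  0.09067205] across [-0.01436559  0.01481528]
side red [274.74489796 268.01020408] 98 [0.5466 0.1625 0.0731] [0.5392 0.1437 0.0541] [0.554  0.1766 0.075 ]
1167 z [0.0705 0.0716 0.0727]
side [ 0.9745244  -0.2242816   0.4480968   0.18111397] -12.960637 along [-0.08380459  0.09394745] across [-0.01525437  0.0144717 ]
```

View pics/c1.png

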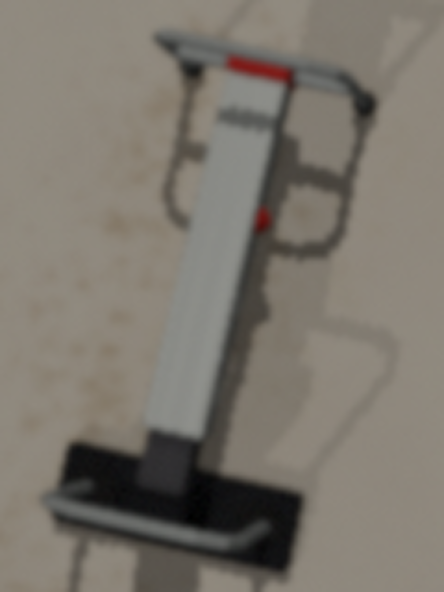

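Request:
carry_out:
  series: ".0124 .0446 0 8.08;.0124 .0446 0 8.08;.0124 .0446 0 8.08;.0124 .0446 0 8.08;.0124 .0446 0 8.08;.0124 .0446 0 8.08;.0124 .0446 0 8.08;.0124 .0446 0 8.08;.0124 .0446 0 8.08;.0124 .0446 0 8.08;.0124 .0446 0 8.08;.0124 .0446 0 8.08;.0124 .0446 0 8.08;.0124 .0446 0 8.08;.0124 .0446 0 8.08;.0124 .0446 0 8.08;.0124 .0446 0 8.08;.0124 .0446 0 8.08;0 0 0 0;0 0 0 0"
  jaw: 1

```text
time: 3.0
tool_pos: [0.4738, 0.1759, 0.2451]
tcp_rot: [-0.349, -3.122, 0.001]
wrist_force: [-0.2, -0.4, 0.4]
width: 1.001
grip_force: 0.0
```

Request:
carry_out:
  series: ".0008 -.0008 -.045 0;0 0 -.045 0;0 0 -.045 0;0 0 -.035 0;0 0 -.026 0;0 0 0 0;0 0 0 0"

```text
time: 3.88
tool_pos: [0.4757, 0.1748, 0.0504]
tcp_rot: [0.351, 3.12, 0.001]
wrist_force: [-0.8, 0.3, 0.9]
width: 1.002
grip_force: 0.0
```

```bash
python3 - <<'E'
from h import *
for n in("top","side"):
    p,d=eyes.read_camera(n); np.save(f"pics/{n}2.npy",d); cv2.imwrite(f"pics/{n}2f.png",p)
    q=p[150:330,100:260] if n=="top" else p[180:360,220:440]
    cv2.imwrite(f"pics/{n}2.png",cv2.resize(q,None,fx=3,fy=3,interpolation=2))
a=cv2.imread("pics/top2.png");b=cv2.imread("pics/side2.png")
cv2.imwrite("pics/both2.png",cv2.resize(np.hstack([a,b]),(800,379)))
E
```

```text
(no output)
```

View pics/both2.png

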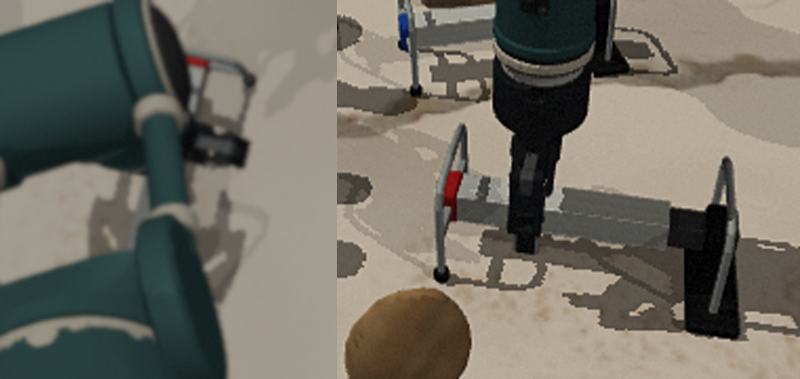

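The side view shows the fingers straddling the tube, finger at (527,200) in the right-hand crop, with the hoop clear at (445,200). I'll close the jaws.

Request:
carry_out:
  series: "0 0 0 0;0 0 0 0;0 0 0 0;0 0 0 0;0 0 0 0;0 0 0 0"
  jaw: -1
  grip_force: 50

```text
time: 4.72
tool_pos: [0.475, 0.175, 0.0498]
tcp_rot: [0.348, 3.122, -0.001]
wrist_force: [-1.7, -3.1, 5.3]
width: 0.344
grip_force: 50.2
```

Request:
carry_out:
  series: ".00195 -.00044 0 0;.00195 -.00044 0 0;.00195 -.00044 0 0;.00195 -.00044 0 0;.00195 -.00044 0 0;.00195 -.00044 0 0;0 0 0 0"

```text
time: 5.6
tool_pos: [0.4858, 0.1726, 0.0497]
tcp_rot: [-0.347, -3.121, 0.001]
wrist_force: [0.5, -4.1, 4.0]
width: 0.344
grip_force: 49.7
```

Request:
carry_out:
  series: ".0039 -.00088 0 0;.0039 -.00088 0 0;.0039 -.00088 0 0;.0039 -.00088 0 0;.0039 -.00088 0 0;.0039 -.00088 0 0;.00195 -.00044 0 0;0 0 0 0"

```text
time: 6.6
tool_pos: [0.5114, 0.1669, 0.0497]
tcp_rot: [-0.348, -3.121, 0.001]
wrist_force: [-2.5, -1.7, 7.4]
width: 0.342
grip_force: 50.0
```

Request:
carry_out:
  series: ".00098 -.00022 0 0;.00098 -.00022 0 0;.00098 -.00022 0 0;.00098 -.00022 0 0;.00098 -.00022 0 0;.00098 -.00022 0 0;0 0 0 0"

```text
time: 7.48
tool_pos: [0.5178, 0.1655, 0.0497]
tcp_rot: [-0.348, -3.122, 0.001]
wrist_force: [-0.6, -4.2, 7.5]
width: 0.345
grip_force: 51.2
```

Request:
carry_out:
  series: ".0005 -.0001 0 0;.0005 -.0001 0 0;0 0 0 0"

```text
time: 7.85
tool_pos: [0.5186, 0.1653, 0.0497]
tcp_rot: [-0.348, -3.122, 0.001]
wrist_force: [-0.9, -3.5, 7.4]
width: 0.347
grip_force: 51.2
```

Request:
carry_out:
  series: ".0005 -.0001 0 0;.0005 -.0001 0 0;0 0 0 0"

```text
time: 8.22
tool_pos: [0.5196, 0.1651, 0.0498]
tcp_rot: [-0.348, -3.122, 0.001]
wrist_force: [-1.1, -3.0, 7.8]
width: 0.344
grip_force: 51.2
```

Request:
carry_out:
  series: ".0005 -.0001 0 0;.0005 -.0001 0 0;0 0 0 0"

```text
time: 8.6
tool_pos: [0.5205, 0.1649, 0.0498]
tcp_rot: [-0.348, -3.122, 0.001]
wrist_force: [-1.8, -4.2, 7.9]
width: 0.343
grip_force: 51.2
```

```bash
python3 - <<'E'
from h import *
o=[]
for n in("top","side"):
    p,d=eyes.read_camera(n); np.save(f"pics/{n}3.npy",d); cv2.imwrite(f"pics/{n}3f.png",p)
    q=p[120:300,140:260] if n=="top" else p[210:360,220:440]
    o.append(cv2.resize(q,(int(q.shape[1]*360/q.shape[0]),360),interpolation=2))
    X=cloud(n,d); i=p.astype(int); m=(i[...,2]>1.8*i[...,1])&(i[...,2]>70)&(d>0)
    m[:, :130]=0; m[:130]=0
    k,l,s,c=cv2.connectedComponentsWithStats(m.astype(np.uint8))
    for j in range(1,k):
        if s[j,4]>3: print(n,c[j],s[j,4],np.median(X[l==j],0).round(4))
cv2.imwrite("pics/both3.png",np.hstack(o)[:,:800])
E
```

```text
top [201.90909091 154.90909091] 22 [0.5894 0.1359 0.0722]
side [178.12676056 229.02816901] 213 [0.7355 0.0881 0.1074]
side [187.85714286 235.57142857] 7 [0.7171 0.0881 0.0937]
side [168.31162791 258.44186047] 215 [0.7337 0.1726 0.1076]
side [249.16666667 264.60784314] 102 [0.5945 0.1531 0.0729]
side [163.4 269.4] 5 [0.7412 0.187  0.0974]
```

View pics/both3.png

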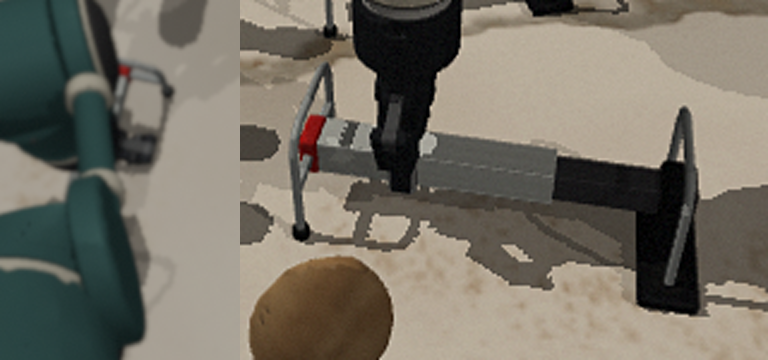

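The side view shows the tube drawn out and the cap moved about 47 mm. The arm hides the pin. I'll back up gently to feel for the lock.

Request:
carry_out:
  series: "-.001 .0002 0 0;-.001 .0002 0 0;-.0005 .0001 0 0;0 0 0 0"

```text
time: 9.2
tool_pos: [0.5184, 0.1654, 0.0498]
tcp_rot: [0.348, 3.122, -0.001]
wrist_force: [0.3, -4.5, 6.4]
width: 0.343
grip_force: 51.1
```

Request:
carry_out:
  series: "-.0005 .0001 0 0;-.0005 .0001 0 0;0 0 0 0"

```text
time: 9.57
tool_pos: [0.5174, 0.1656, 0.0498]
tcp_rot: [0.348, 3.122, -0.001]
wrist_force: [-0.2, -4.2, 6.8]
width: 0.345
grip_force: 51.0
```

Request:
carry_out:
  series: "-.0005 .0001 0 0;-.0005 .0001 0 0;0 0 0 0"

```text
time: 9.95
tool_pos: [0.517, 0.1657, 0.0498]
tcp_rot: [0.348, 3.121, -0.001]
wrist_force: [1.2, -5.2, 5.3]
width: 0.347
grip_force: 50.8
```

```bash
python3 - <<'E'
from workcell import bot
s=bot.read_state();print(s['tool_pos'],s['wrist_force'],s['torque'])
E
```

```text
[0.51701162 0.16566712 0.04976797] [ 1.17698284 -5.18079117  5.30183007] [-0.80917757  0.2190127   0.10864006]
```

Request:
carry_out:
  series: "-.0005 .0001 0 0;-.0005 .0001 0 0;0 0 0 0"

```text
time: 10.32
tool_pos: [0.5167, 0.1657, 0.0498]
tcp_rot: [0.348, 3.12, -0.0]
wrist_force: [4.4, -5.7, 2.7]
width: 0.343
grip_force: 50.6
```

It stalls going back, so it is probably in the hole. I'll feel forward too.

Request:
carry_out:
  series: ".001 -.0002 0 0;.001 -.0002 0 0;.001 -.0002 0 0;.001 -.0002 0 0;.001 -.0002 0 0;.0005 -.0001 0 0;0 0 0 0"

```text
time: 11.2
tool_pos: [0.5205, 0.1649, 0.0497]
tcp_rot: [-0.348, -3.121, 0.001]
wrist_force: [-0.4, -3.9, 8.0]
width: 0.343
grip_force: 51.3
```

Request:
carry_out:
  series: ".0005 -.0001 0 0;.0005 -.0001 0 0;0 0 0 0"

```text
time: 11.58
tool_pos: [0.5209, 0.1648, 0.0497]
tcp_rot: [-0.348, -3.12, 0.001]
wrist_force: [-4.1, -4.2, 9.5]
width: 0.343
grip_force: 51.5
```

It stalls both ways about 4 mm apart, so it is locked. I'll centre it, release and rise.

Request:
carry_out:
  series: "-.001 .0002 0 0;-.001 .0002 0 0;-.001 .0002 0 0;0 0 0 0"

```text
time: 12.08
tool_pos: [0.5187, 0.1653, 0.0497]
tcp_rot: [-0.348, -3.122, 0.001]
wrist_force: [-1.3, -3.3, 6.7]
width: 0.341
grip_force: 51.2
```

Request:
carry_out:
  series: "0 0 0 0;0 0 0 0;0 0 0 0;0 0 0 0;0 0 0 0;0 0 0 0"
  jaw: 1

```text
time: 12.82
tool_pos: [0.5188, 0.1655, 0.0493]
tcp_rot: [-0.349, -3.122, -0.0]
wrist_force: [0.3, -0.1, -0.1]
width: 1.005
grip_force: 0.0
```

Request:
carry_out:
  series: "0 0 .02 0;0 0 .04 0;0 0 .05 0;0 0 .05 0;0 0 .05 0;-.02 -.05 .02 0;-.02 -.06 0 0;-.02 -.06 0 0;-.02 -.06 0 0;-.01 -.06 0 0;0 -.06 0 0;0 -.06 0 0;0 -.06 0 0;0 -.06 0 0;0 0 0 0;0 0 0 0"

```text
time: 14.82
tool_pos: [0.4292, -0.3621, 0.2789]
tcp_rot: [-0.35, -3.121, -0.002]
wrist_force: [-0.4, 0.8, 0.6]
width: 0.999
grip_force: 0.0
```

```bash
python3 - <<'E'
from h import *
from workcell import bot
o=[]
for n in("top","side"):
    p,d=eyes.read_camera(n)
    q=p[120:320,140:400] if n=="top" else p[160:360,200:440]
    o.append(cv2.resize(q,(400,int(q.shape[0]*400/q.shape[1])),interpolation=2)[:300])
    X=cloud(n,d); i=p.astype(int); m=(i[...,2]>1.8*i[...,1])&(i[...,2]>70)&(d>0)
    m[:, :130]=0; m[:130]=0
    k,l,s,c=cv2.connectedComponentsWithStats(m.astype(np.uint8))
    for j in range(1,k):
        if s[j,4]>3: print(n,c[j],s[j,4],np.median(X[l==j],0).round(4))
h=min(x.shape[0] for x in o)
cv2.imwrite("pics/both4.png",np.hstack([x[:h] for x in o]))
print(bot.read_state()['tool_pos'])
E
```

```text
top [195.75342466 154.7260274 ] 73 [0.5901 0.1471 0.0722]
top [190.57894737 218.73684211] 19 [0.4705 0.1577 0.0605]
side [177.83832335 227.34730539] 167 [0.7376 0.0829 0.1075]
side [168.8        257.91282051] 195 [0.7314 0.1712 0.1076]
side [250.3963964  264.99099099] 111 [0.5924 0.1549 0.0732]
side [252.5 278.5] 4 [0.5891 0.1654 0.0492]
[ 0.42954763 -0.36110806  0.27920309]
```

View pics/both4.png

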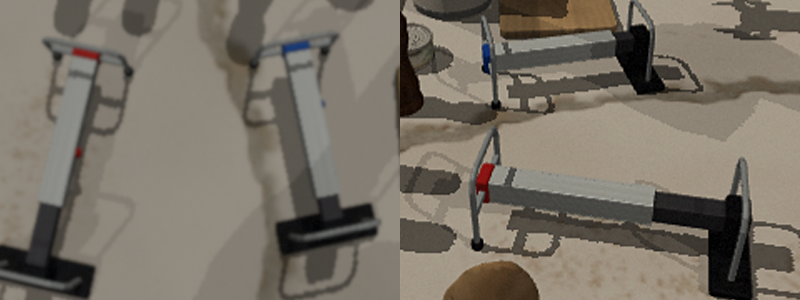

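The red pin stands proud at crop (78,153), the same size and place as at the start. The cap has moved 45.4 mm and the blue rack looks unchanged. I'll hand in.

```bash
python3 -c "
from workcell import bot
print(bot.finish_job())"
```

```text
the job is handed in; nothing more can be done
None
```

The red rack is one hole longer (cap moved about 45 mm) and locked with its button standing proud; the blue rack was not touched, and the job was handed in at about 15 s.

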